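# Free the hooked scissors case from its child-safe dock

## Robot

A 6-joint arm with a two-finger parallel gripper is mounted at the origin on the work surface. World frame = base frame: x ahead of the robot, y to its left, z up, the work surface at z = 0. Lengths are in m, angles in rad, forces in N, time in s.
With the tool pointing down it reaches from about 0.25 to 0.775 m from the base axis. Payload 4 kg.
Tool frame: the origin (TCP) lies between the finger pads; the fingertips stand 25 mm ahead of it and the grasp point (between the pads) lies 6 mm ahead of it (robot.tip_reach is the z of the fingertips in the tool frame, in m); z points along the fingers, y is the line along which they close (so a half turn about z gives the same grasp; the last joint's range is limited). The gripper opens to 94 mm and grips with 3 to 60 N. Pads are 16 mm wide; open, the fingers measure 119 mm over their backs; the gripper's body (75 mm by 177 mm) begins 78 mm behind the grasp point.
Start: joints at [-1.441, 0.087, 1.371, -0, 1.684, -0.103], TCP at [0.127, -0.535, 0.231] pointing down, gripper open.
Joint ranges: [-3.1, 3.1], [-0.76, 2.03], [0.27, 2.55], [-1.08, 4.22], [0.17, 2.65], [-2.57, 2.57]. Speed limits (rad/s): [2.79, 2.79, 3.14, 3.14, 3.14, 3.14].

## Interface

Orientations are given as [roll, pitch, yaw] about the fixed x, y, z axes, in that order (R = Rz(yaw) Ry(pitch) Rx(roll)).
In Python, from bench import robot gives the robot as it stands. The module is installed in compiled form; this text tells all that it offers.
- The arm moves only by the shell command python3 -m handwheel 'ROWS'. ROWS is JSON, a list of rows, each a list of 3 entries, a list of its own where there are three numbers: the turn, a rotation vector about the world's x, y, z in units of 90 degrees (1.0 is 90 degrees), then the shift along the world's x, y, z in units of 0.05 m (1.0 is 0.05 m), then the closure, from 0 (fully open) to 1 (shut). A call has 1 to 5 rows; each row shifts and turns the commanded pose from where the row before left it; what a row does not reach is not made up. A row lasts 1/10 s, in which the tool goes at most 50 mm and 8.59 degrees, less where a joint would pass 70% of its speed; a pose out of reach is approached as far as the arm can. A call with a number of a shift or a turn outside -1 to 1 is refused whole. A call with a gripper value outside its range is refused whole. The fingers move at their own pace and stop on an object; the grip force is fixed at half the most. Time passes only in rows, so rows that do not move let the fingers close. It gives the time, the measured TCP pose, the force, the opening and the grip force at its end, in the units of the state.
- robot.get_obs(): the state, without advancing time (a new reading comes with each control period).
- robot.snapshot(name): name is "scene" or "top"; returns (picture, depth): 420x560x3 uint8, red, green, blue; 420x560 float32, m along the optical axis (not along the pixel's ray), 0 where there is no reading.
- robot.calibration(name): a dict with "mtx" (3x3 intrinsics, pixels), "extrinsics" (4x4, takes a point from camera to world coordinates). Camera axes: x right, y down, z forward; pixel columns grow to the right and rows downward; lengths in m; the calibration is good to about 2 mm. A picture is of the moment at which its call begins. calibration takes no time and is no camera call.
- robot.close_job(): hands the job in; it is judged then, once.
Trained networks look in the newest picture that a camera, given by its name, has taken for a name from the list of things; names that differ only in an ending like _2 or _b are one class to them, and where a whole thing is asked for, a point or a joint stands for the part that bears it (a point fixed in the world has none). Each returns a list of dicts, best first, with "p" (0 to 1); they miss things now and then, are a little off and sometimes report something else, mostly with a low value. They report only what shows in the picture. A call takes as long as a camera call. They do not tell look-alikes from the thing itself.
- robot.boxes_of(query, camera): "bbox" ([left, top, right, bottom] in pixels, round what is visible of it).
The state is a dict: "time": time; "joint_positions": joint angles; "qvel": joint speeds; "joint_torque": joint torques, N m; "tool_pos": TCP position; "ee_rot": TCP orientation; "wrist_force": force on the tool from outside, world axes, zero at the start; "wrist_torque": the same for the moment, N m; "width": finger opening in m; "finger_force": force on a finger pad.
Only numpy, scipy, OpenCV 4.12 (cv2) and the standard library are available. Lean on these libraries where they do the work, as an engineer would, in place of code of your own. Each camera call takes 0.05 s, during which the arm holds its last target. There are 200 camera calls.

## Task

Take the green scissors case out of its child-safe dock: tilt its hooked end up, feeling for a light touch on the red bar above, so that the hook clears the red lip, and draw it back out of the gate without forcing the delicate gate; then set it down gently, flat and right way up in the middle of the cork mat. Leave the other craft things where they are.

Things in the scene. Friction and masses are not known exactly. Their poses are not given: they have to be found in the camera images.
- dock: Wooden dock fixed to the table. Origin at table height under the middle of the seated case's box; x points to the case's hook and the gate, away from the robot, y left, z up. The case lies on its floor, 16 mm above the table, x = -20 to 105 mm; behind x = -20 it is only 4 mm high, so the case's rear can dip there. Two cheeks, 16 mm above the floor, at y = +-35 to 41 mm, 5 mm play a side.
- frame: Frame of the gate, on the dock; origin and axes as the dock's. It carries the gate: a red guard bar (x = 36 to 42 mm) over the case's tongue and a red lip (x = 72 to 77) that catches the hook, in one rigid piece clamped in its slots. The gate is delicate: the case may press on it with at most 12 N (the gripper 25 N), so move at about 6 mm/s till a change of 3 N is felt, holding the case with 60 N.
- gate_hinge (a point): Hinge line (along y) of the gate: at the dock floor's rear edge, x = -20 mm, 16 mm above the table. The gate is set each time at an unreported angle A of 0 to 0.16 rad, front up. At A = 0 the lip's top is 15 mm and the guard's underside 54 mm above the floor. The case tilted up about this line by A + 0.11 to A + 0.13 has its hook clear of the lip; at about A + 0.145 its tongue presses the guard.
- case_grip (a point): Centre of the white T-handle that stands on a post over the middle of the case: 14 mm thick (x, the way to pinch it, so that it cannot turn in the fingers), 84 mm wide (y), 40 mm high. This point is 98 mm above the case's underside, 50 mm above the box's top, 24 mm above the top of the guard bar at its highest. Axes as the case's: x towards the hook, z up.
- case_mid (a point): Centre of the case's green box, 60 x 60 x 48 mm, 24 mm above its underside. x points to the hook. 0.2 to 0.4 kg; starts level on the dock floor, within 2 mm of the dock's origin. To free it: tilt till the guard is felt, ease off 0.01 rad, draw back 26 mm while sinking by A (rad) x distance, then tilt down to 0.1, rise to the floor's level and draw back to 85 mm in all; then lift.
- case_hook (a point): Lower end of the hook, 89 mm ahead (x) of the case's middle, 4 mm above its underside. The black tongue, 24 mm wide, 7 mm thick, slopes down to it by 0.12 rad, its top 45 mm above the underside below the guard; the hook is a 6 mm thick downturned end (x = 86 to 92 mm), reaching down to 4 mm above the underside. Lifted level, the tongue meets the guard before the hook is clear of the lip.
- mat: Cork mat with a yellow outline, 220 (x) x 160 (y) x 4 mm, fixed to the table. Origin: centre of its underside, at table height.
- eraser: Blue eraser, 45 x 22 x 12 mm, loose on the dock's ledge; origin at its underside's centre. Leave it.
- pencil: Pencil, 170 mm long, loose on the table beyond the mat's far edge; origin at its middle, on the table. Leave it.
- glue_jar: White glue jar, 72 mm across, 85 mm tall, loose; origin at its underside. Leave it.
- marker_cup: Blue cup with markers, 76 mm across, 140 mm tall with markers, loose; origin at its underside. Leave it.
- tape: Roll of yellow tape lying flat, 90 mm across, 20 mm high, loose; origin at its underside's centre. Leave it.
- scissors: Red-handled scissors lying flat, about 130 mm long; origin near the pivot, on the table. Leave them.
- glue_stick: Orange glue stick standing, 26 mm across, 85 mm tall; origin at its underside. Leave it.
- wood_block: Wooden toy block, 50 mm; origin at its underside's centre. Leave it.
Things that resemble listed ones, but are neither listed nor needed, are in the scene too. There is more than one size of the dock; the one meant has the size given above. What is shaped like the part that bears case_grip but yellow is not meant.

How it is judged:
By the outcome, as a careful person would: the job done as asked, in the order asked, and still so for the second after the job is handed in, with the robot touching nothing.
It also fails if it takes over 64 s, if anything falls off the work surface, if the arm or the gripper's body presses on something with over 40 N, if the wrist force passes 120 N, or if a joint passes its speed limit or range.

## Working session

There is one attempt and no reset: what is moved stays moved. The work goes in short steps, Python scripts to look and compute and a shell command to move; the robot and the scene stay as the last step left them, time stands still between calls to the robot, and variables do not carry over. Pictures are saved under pics/ and viewed, at most 10 in all, crops included, and the job is handed in when it is done.

```bash
mkdir -p pics; cat > h.py <<'E'
import numpy as np, cv2
from bench import robot
def snap(n,f=None):
    im,d=robot.snapshot(n)
    if f: cv2.imwrite('pics/'+f,im[:,:,::-1])
    return im,d
def cloud(n,d):
    c=robot.calibration(n);K=np.array(c['mtx']);T=np.array(c['extrinsics'])
    v,u=np.mgrid[:d.shape[0],:d.shape[1]]
    P=np.stack([(u-K[0,2])/K[0,0]*d,(v-K[1,2])/K[1,1]*d,d],-1)
    W=P@T[:3,:3].T+T[:3,3]; W[d==0]=np.nan
    return W
E
python3 - <<'E'
from h import *
for n in ['scene','top']:
    im,d=snap(n,n+'0.png'); W=cloud(n,d)
    for q in ['dock','frame','case_grip','case_mid','mat','case_hook']:
        for r in robot.boxes_of(q,n)[:4]:
            b=np.array(r['bbox']);c=((b[:2]+b[2:])/2).astype(int)
            print(n,q,round(r['p'],2),b.round().astype(int),W[c[1],c[0]].round(3))
print(robot.get_obs())
E
```

```text
scene dock 0.9 [254 102 338 163] [ 0.242 -0.253  0.022]
scene dock 0.9 [380 197 485 282] [0.255 0.272 0.023]
scene dock 0.85 [187 173 252 227] [ 0.597 -0.159  0.062]
scene frame 0.65 [194 170 240 213] [ 0.591 -0.171  0.083]
scene case_grip 0.78 [193 157 242 208] [ 0.566 -0.209  0.067]
scene case_grip 0.58 [307 177 351 228] [0.407 0.047 0.088]
scene case_mid 0.96 [194 156 241 205] [ 0.561 -0.214  0.067]
scene case_mid 0.57 [309 180 346 230] [0.4   0.04  0.064]
scene mat 0.57 [274 245 387 349] [0.555 0.211 0.007]
scene case_hook 0.94 [193 158 241 208] [ 0.566 -0.209  0.067]
scene case_hook 0.86 [307 175 348 227] [0.407 0.044 0.089]
top dock 0.93 [141 286 237 388] [0.243 0.242 0.024]
top dock 0.86 [360 263 450 365] [ 0.242 -0.278  0.019]
top dock 0.71 [328 153 392 222] [ 0.542 -0.197  0.111]
top frame 0.61 [334 162 380 180] [ 0.599 -0.205  0.062]
top case_grip 0.96 [339 156 377 208] [ 0.548 -0.189  0.134]
top case_grip 0.71 [253 248 291 301] [0.366 0.029 0.044]
top case_mid 0.94 [341 156 378 206] [ 0.551 -0.192  0.131]
top case_mid 0.71 [256 247 292 296] [0.372 0.026 0.046]
top mat 0.97 [168 166 238 257] [0.547 0.195 0.005]
top case_hook 0.77 [342 153 377 210] [ 0.551 -0.192  0.131]
top case_hook 0.62 [254 244 288 300] [0.373 0.031 0.049]
{'time': 0.7, 'joint_positions': array([-1.44107655e+00,  8.71461519e-02,  1.37066414e+00, -4.29092636e-07,
        1.68361360e+00, -1.03108890e-01]), 'qvel': array([ 0.00084318, -0.00178633,  0.00102912,  0.00034245,  0.00056323,
       -0.00037754]), 'joint_torque': array([-8.77426191e-04, -3.39907300e+01, -3.02519953e+01,  7.17130071e-02,
        2.33573030e-02,  4.00806812e-06]), 'tool_pos': array([ 0.12689524, -0.53518259,  0.23055355]), 'ee_rot': array([3.14142483e+00, 1.77941415e-05, 2.32828621e-01]), 'wrist_force': array([ 0.31213621,  0.02292289, -1.08615458]), 'wrist_torque': array([-0.01068371, -0.0129753 ,  0.04485355]), 'finger_force': 0.0, 'width': 0.09417205598754415}
```

View pics/scene0.png

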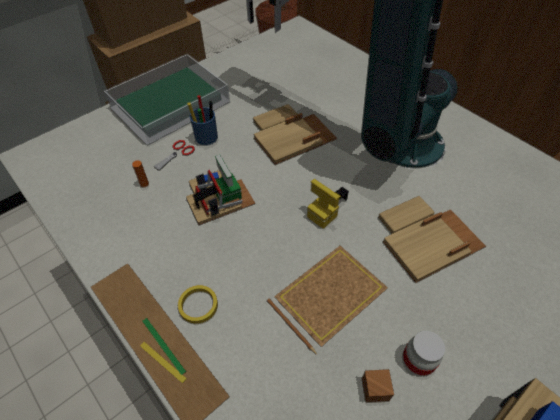

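View pics/top0.png

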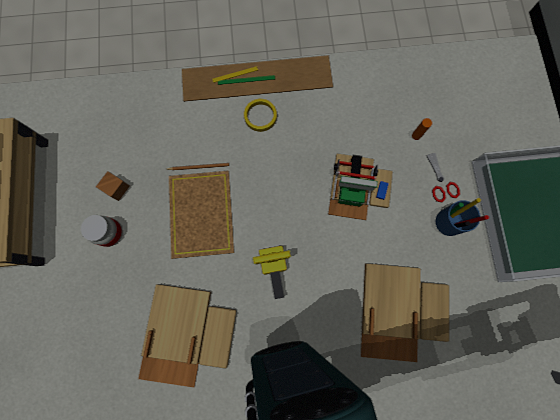

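```bash
python3 - <<'E'
from h import *
im,d=snap('top');W=cloud('top',d)
cv2.imwrite('pics/crop.png',cv2.resize(im[140:230,315:405],(720,720)[:2],interpolation=cv2.INTER_CUBIC)[:600,:,::-1])
hsv=cv2.cvtColor(im,cv2.COLOR_RGB2HSV)
def rect(m,name):
    p=W[m][:,:2].astype(np.float32); r=cv2.minAreaRect(p); print(name,m.sum(),np.round(r[0],4),np.round(r[1],4),round(r[2],2),'z',np.median(W[m][:,2]).round(4), 'mean',p.mean(0).round(4))
sub=np.zeros(d.shape,bool);sub[145:225,322:400]=1
Z=W[:,:,2]
rect(sub&(Z>.122)&(hsv[:,:,1]<60),'handle')
red=sub&((hsv[:,:,0]<8)|(hsv[:,:,0]>172))&(hsv[:,:,1]>150)&(hsv[:,:,2]>60)
n,l=cv2.connectedComponents(red.astype(np.uint8))
for i in range(1,n):
    if (l==i).sum()>8: rect(l==i,'red'); 
g=sub&(hsv[:,:,0]>50)&(hsv[:,:,0]<80)&(hsv[:,:,1]>100)
rect(g,'green')
wd=sub&(abs(Z-.016)<.004); rect(wd,'floor16')
wd=sub&(abs(Z-.005)<.003); rect(wd,'low4')
b=np.zeros(d.shape,bool);b[160:262,160:245]=1
m=b&(hsv[:,:,1]>60)&(Z<.015); n,l,s,c=cv2.connectedComponentsWithStats(m.astype(np.uint8)); i=1+s[1:,4].argmax(); rect(l==i,'mat')
y=b&(hsv[:,:,1]>140)&(hsv[:,:,2]>140);
print(y.sum()); 
print(robot.calibration('top'))
# all points profile
E
```

```text
handle 200 [ 0.5502 -0.1913] [0.0829 0.0142] 76.19 z 0.1335 mean [ 0.5502 -0.191 ]
red 27 [ 0.6264 -0.1801] [0.0127 0.0377] 6.27 z 0.0452 mean [ 0.6264 -0.1839]
red 26 [ 0.6125 -0.236 ] [0.0312 0.007 ] 80.37 z 0.0446 mean [ 0.6125 -0.2368]
red 96 [ 0.5796 -0.2001] [0.0841 0.0062] 75.71 z nan mean [nan nan]
green 457 [ 0.5555 -0.188 ] [0.0887 0.071 ] 13.88 z nan mean [nan nan]
floor16 921 [ 0.5804 -0.2277] [0.1525 0.135 ] 74.87 z 0.0158 mean [ 0.5864 -0.2378]
low4 827 [ 0.5783 -0.2271] [0.2079 0.2203] 82.9 z 0.0033 mean [ 0.5422 -0.2032]
mat 5074 [0.542  0.2013] [0.1614 0.2201] 89.39 z 0.0044 mean [0.539  0.2006]
0
{'mtx': array([[388.09804277,   0.        , 284.05473506],
       [  0.        , 388.09804277, 206.64204432],
       [  0.        ,   0.        ,   1.        ]]), 'extrinsics': array([[-1.02789565e-01, -9.71226045e-01,  2.14835459e-01,
         3.19473175e-01],
       [-9.94702852e-01,  1.00203828e-01, -2.29222231e-02,
         5.71770131e-03],
       [ 7.35324767e-04, -2.16053609e-01, -9.76381225e-01,
         9.90645832e-01],
       [ 0.00000000e+00,  0.00000000e+00,  0.00000000e+00,
         1.00000000e+00]])}
```

View pics/crop.png

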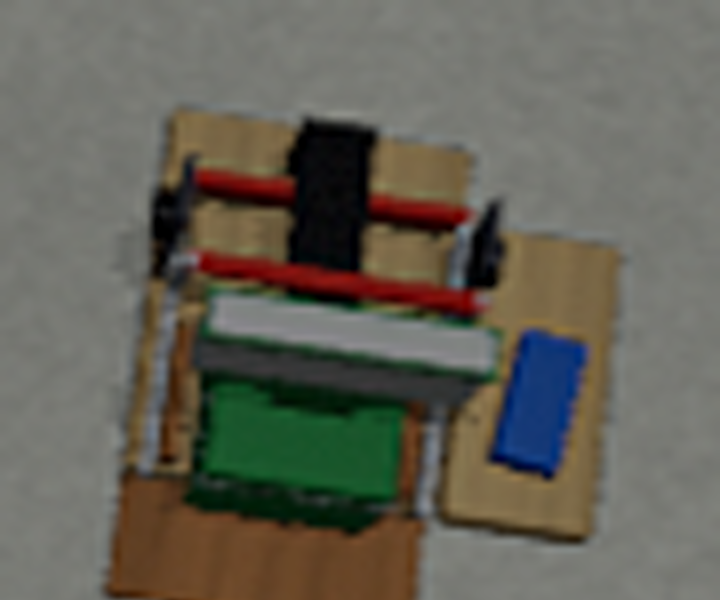

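```bash
python3 -m handwheel '[[[0,0,0.087],[0.56,0.46,0],0],[[0,0,0.087],[0.56,0.46,0],0],[[0,0,0.087],[0.56,0.46,0],0],[[0,0,0.087],[0.56,0.46,0],0],[[0,0,0.087],[0.56,0.46,0],0]]'
python3 -m handwheel '[[[0,0,0.087],[0.56,0.46,0],0],[[0,0,0.087],[0.56,0.46,0],0],[[0,0,0.087],[0.56,0.46,0],0],[[0,0,0],[0.56,0.46,0],0],[[0,0,0],[0.56,0.46,0],0]]'
python3 -m handwheel '[[[0,0,0],[0.56,0.46,0],0],[[0,0,0],[0.56,0.46,0],0],[[0,0,0],[0.56,0.46,-0.3],0],[[0,0,0],[0.56,0.46,-0.3],0],[[0,0,0],[0,0,0],0]]'
```

```text
time: 1.25
tool_pos: [0.2678, -0.4192, 0.2307]
ee_rot: [3.141, 0.0, 0.921]
wrist_force: [1.1, 0.1, -0.1]
width: 0.0942
finger_force: 0.0
time: 1.75
tool_pos: [0.4079, -0.3041, 0.2307]
ee_rot: [3.141, 0.0, 1.326]
wrist_force: [0.4, -0.2, -0.1]
width: 0.0939
finger_force: 0.0
time: 2.25
tool_pos: [0.5202, -0.2097, 0.1975]
ee_rot: [-3.137, -0.003, 1.331]
wrist_force: [-0.2, -0.5, -0.1]
width: 0.094
finger_force: 0.0
```

```bash
python3 - <<'E'
from h import *
im,d=snap('scene');W=cloud('scene',d)
hsv=cv2.cvtColor(im,cv2.COLOR_RGB2HSV)
near=np.linalg.norm(W[:,:,:2]-[.5502,-.1913],axis=2)<.07
m=near&(W[:,:,2]>.129)&(W[:,:,2]<.14)&(hsv[:,:,1]<80)
p=W[m]; r=cv2.minAreaRect(p[:,:2].astype(np.float32));print(m.sum(),r,np.median(p[:,2]))
E
python3 -m handwheel '[[[0,0,0],[0.31,0.19,0],0],[[0,0,0],[0.31,0.19,0],0],[[0,0,0],[0,0,-0.3],0],[[0,0,0],[0,0,0],0]]'
```

```text
151 ((0.5510259866714478, -0.1888052225112915), (0.08721472322940826, 0.015465485863387585), 75.26860809326172) 0.13442860709310256
time: 2.7
tool_pos: [0.549, -0.1939, 0.1829]
ee_rot: [-3.137, -0.0, 1.326]
wrist_force: [0.4, 0.3, -0.1]
width: 0.0938
finger_force: 0.0
```

```bash
python3 -m handwheel '[[[0,0,0],[0.02,0.06,-0.35],0],[[0,0,0],[0,0,-0.35],0],[[0,0,0],[0,0,-0.3],0],[[0,0,0],[0,0,-0.23],0],[[0,0,0],[0,0,0],0]]'
python3 -m handwheel '[[[0,0,0],[0,0,0],0.5],[[0,0,0],[0,0,0],0.8],[[0,0,0],[0,0,0],1],[[0,0,0],[0,0,0],1],[[0,0,0],[0,0,0],1]]'
python3 -m handwheel '[[[0,0,0],[0,0,0],1],[[0,0,0],[0,0,0],1],[[0,0,0],[0,0,0],1],[[0,0,0],[0,0,0],1],[[0,0,0],[0,0,0],1]]'
```

```text
time: 3.2
tool_pos: [0.5494, -0.1909, 0.1215]
ee_rot: [-3.137, -0.001, 1.326]
wrist_force: [-0.2, 0.1, 0.6]
width: 0.094
finger_force: 0.0
time: 3.7
tool_pos: [0.5511, -0.1913, 0.1245]
ee_rot: [3.141, 0.0, 1.326]
wrist_force: [1.0, -0.0, -0.4]
width: 0.0574
finger_force: 0.0
time: 4.2
tool_pos: [0.5509, -0.1912, 0.124]
ee_rot: [3.142, 0.0, 1.326]
wrist_force: [0.0, 0.1, -0.4]
width: 0.0173
finger_force: 0.0
```

```bash
python3 -m handwheel '[[[0,0,0],[0,0,0],1],[[0,0,0],[0,0,0],1]]'; cat > t.py <<'E'
import numpy as np,sys
# th0 th1 n  : per-row values for tilt about hinge, TCP offset (20,108) mm
e=np.array([.970,-.2425])
def rows(a,b,n,dx=0,dz=0,r=(.020,.108)):
    p=lambda t:np.array([r[0]*np.cos(t)-r[1]*np.sin(t)+0, r[0]*np.sin(t)+r[1]*np.cos(t)])
    q=(p(b)-p(a)+[dx,dz])/n/.05; t=(b-a)/n/(np.pi/2)
    print(a,b,n,'[[%.4f,%.4f,0],[%.3f,%.3f,%.3f],1]'%(-.2425*t,-.970*t,q[0]*e[0],q[0]*e[1],q[1]))
E
python3 - <<'E'
from t import rows
rows(0,.1,5);rows(.1,.2,5)
for a in (.2,.23,.26,.29):rows(a,a+.03,5)
E
```

```text
time: 4.4
tool_pos: [0.5509, -0.1912, 0.1239]
ee_rot: [3.141, -0.0, 1.326]
wrist_force: [-0.9, -0.2, -0.6]
width: 0.0134
finger_force: 30.0
0 0.1 5 [[-0.0031,-0.0124,0],[-0.042,0.011,0.006],1]
0.1 0.2 5 [[-0.0031,-0.0124,0],[-0.043,0.011,0.001],1]
0.2 0.23 5 [[-0.0009,-0.0037,0],[-0.013,0.003,-0.000],1]
0.23 0.26 5 [[-0.0009,-0.0037,0],[-0.013,0.003,-0.001],1]
0.26 0.29000000000000004 5 [[-0.0009,-0.0037,0],[-0.013,0.003,-0.001],1]
0.29 0.31999999999999995 5 [[-0.0009,-0.0037,0],[-0.013,0.003,-0.002],1]
```

```bash
python3 -m handwheel '[[[-0.0031,-0.0124,0],[-0.042,0.011,0.008],1],[[-0.0031,-0.0124,0],[-0.042,0.011,0.008],1],[[-0.0031,-0.0124,0],[-0.042,0.011,0.008],1],[[-0.0031,-0.0124,0],[-0.042,0.011,0.006],1],[[-0.0031,-0.0124,0],[-0.042,0.011,0.006],1]]'
python3 - <<'E'
from h import *
o=robot.get_obs();print(o['wrist_force'],o['wrist_torque'],o['ee_rot'],o['tool_pos'])
E
```

```text
time: 4.9
tool_pos: [0.5396, -0.1881, 0.1253]
ee_rot: [3.041, -0.0, 1.326]
wrist_force: [0.3, 0.1, -1.7]
width: 0.0136
finger_force: 30.0
[ 0.28152931  0.08124392 -1.65712456] [-0.01352115  0.05383834 -0.01390757] [ 3.04060106e+00 -2.27625583e-04  1.32597983e+00] [ 0.53961997 -0.18813318  0.12534846]
```

```bash
python3 -m handwheel '[[[-0.0031,-0.0124,0],[-0.043,0.011,0.001],1],[[-0.0031,-0.0124,0],[-0.043,0.011,0.001],1],[[-0.0031,-0.0124,0],[-0.043,0.011,0.001],1],[[-0.0016,-0.0062,0],[-0.021,0.005,0],1],[[0,0,0],[0,0,0],1]]'
python3 - <<'E'
from h import *
o=robot.get_obs();print(o['wrist_force'],o['wrist_torque'],o['ee_rot'],o['tool_pos'])
im,d=snap('scene','tilt.png')
cv2.imwrite('pics/tiltc.png',cv2.resize(im[130:240,170:280],(600,600),interpolation=cv2.INTER_CUBIC)[:,:,::-1])
E
```

```text
time: 5.4
tool_pos: [0.5324, -0.1864, 0.1259]
ee_rot: [2.971, 0.0, 1.326]
wrist_force: [-0.9, -0.2, -1.9]
width: 0.0142
finger_force: 30.0
[-0.87303244 -0.16478288 -1.90191751] [ 0.00676805  0.1449957  -0.01115134] [2.97061270e+00 8.15030197e-05 1.32592089e+00] [ 0.53242665 -0.18639202  0.12592267]
```

View pics/tiltc.png

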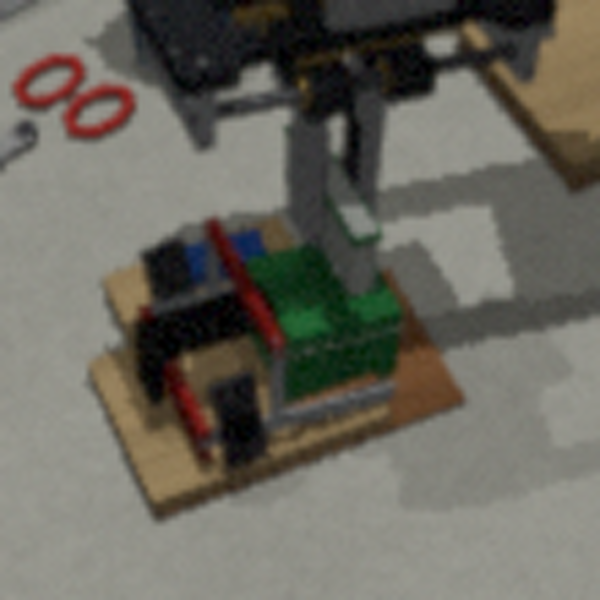

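```bash
cat > c.py <<'E'
from bench import robot
import numpy as np,sys
o=robot.get_obs();f=np.array(o['wrist_force']);t=np.array(o['wrist_torque']);df=f-[-.6,-.2,-1.9]
print('ROLL',round(np.pi-o['ee_rot'][0],4),f.round(2),t.round(3),np.array(o['tool_pos']).round(4))
sys.exit(1 if np.linalg.norm(df)>2.6 else 0)
E
python3 -m handwheel '[[[-0.0009,-0.0037,0],[-0.013,0.003,0],1],[[-0.0009,-0.0037,0],[-0.013,0.003,0],1],[[-0.0009,-0.0037,0],[-0.013,0.003,0],1]]' >/dev/null && python3 c.py &&
python3 -m handwheel '[[[-0.0009,-0.0037,0],[-0.013,0.003,0],1],[[-0.0009,-0.0037,0],[-0.013,0.003,0],1]]' >/dev/null && python3 c.py &&
python3 -m handwheel '[[[-0.0009,-0.0037,0],[-0.013,0.003,0],1],[[-0.0009,-0.0037,0],[-0.013,0.003,0],1]]' >/dev/null && python3 c.py &&
python3 -m handwheel '[[[-0.0009,-0.0037,0],[-0.013,0.003,0],1],[[-0.0009,-0.0037,0],[-0.013,0.003,0],1]]' >/dev/null && python3 c.py &&
python3 -m handwheel '[[[-0.0009,-0.0037,0],[-0.013,0.003,0],1],[[-0.0009,-0.0037,0],[-0.013,0.003,0],1]]' >/dev/null && python3 c.py &&
python3 -m handwheel '[[[-0.0009,-0.0037,0],[-0.013,0.003,-0.001],1],[[-0.0009,-0.0037,0],[-0.013,0.003,0],1]]' >/dev/null && python3 c.py
```

```text
ROLL 0.189 [ 0.07 -1.31 -2.32] [-0.002  0.123  0.033] [ 0.531  -0.1861  0.1259]
ROLL 0.201 [-0.75  0.03 -1.85] [0.068 0.107 0.044] [ 0.5296 -0.1858  0.1259]
ROLL 0.2131 [-0.54 -0.8  -2.27] [ 0.007  0.14  -0.016] [ 0.5283 -0.1854  0.126 ]
ROLL 0.2251 [-0.4  -0.11 -2.37] [0.043 0.243 0.021] [ 0.5269 -0.1852  0.1259]
ROLL 0.237 [-0.33  0.07 -2.96] [-0.004  0.183  0.032] [ 0.5256 -0.1849  0.1259]
ROLL 0.249 [-0.53 -0.66 -1.94] [0.019 0.186 0.029] [ 0.5243 -0.1846  0.1259]
```

Now single-row steps with a check after each.

```bash

python3 -m handwheel '[[[-0.0009,-0.0037,0],[-0.013,0.003,-0.001],1],[[-0.0009,-0.0037,0],[-0.013,0.003,0],1]]' >/dev/null && python3 c.py &&
python3 -m handwheel '[[[-0.0009,-0.0037,0],[-0.013,0.003,-0.001],1]]' >/dev/null && python3 c.py &&
python3 -m handwheel '[[[-0.0009,-0.0037,0],[-0.013,0.003,-0.001],1]]' >/dev/null && python3 c.py &&
python3 -m handwheel '[[[-0.0009,-0.0037,0],[-0.013,0.003,-0.001],1]]' >/dev/null && python3 c.py &&
python3 -m handwheel '[[[-0.0009,-0.0037,0],[-0.013,0.003,-0.001],1]]' >/dev/null && python3 c.py &&
python3 -m handwheel '[[[-0.0009,-0.0037,0],[-0.013,0.003,-0.001],1]]' >/dev/null && python3 c.py &&
python3 -m handwheel '[[[-0.0009,-0.0037,0],[-0.013,0.003,-0.001],1]]' >/dev/null && python3 c.py &&
python3 -m handwheel '[[[-0.0009,-0.0037,0],[-0.013,0.003,-0.001],1]]' >/dev/null && python3 c.py &&
python3 -m handwheel '[[[-0.0009,-0.0037,0],[-0.013,0.003,-0.001],1]]' >/dev/null && python3 c.py &&
python3 -m handwheel '[[[-0.0009,-0.0037,0],[-0.013,0.003,-0.002],1]]' >/dev/null && python3 c.py
```

```text
ROLL 0.2609 [-0.15 -0.18 -2.93] [-0.002  0.164 -0.036] [ 0.523  -0.1843  0.1258]
ROLL 0.2669 [ 0.07  0.58 -1.86] [-0.014  0.161 -0.013] [ 0.5224 -0.1841  0.1258]
ROLL 0.2729 [-0.16 -0.35 -2.65] [0.1   0.134 0.03 ] [ 0.5218 -0.184   0.1257]
ROLL 0.2788 [-0.01 -0.51 -2.11] [0.014 0.233 0.038] [ 0.5211 -0.1838  0.1257]
ROLL 0.2848 [-0.49  0.38 -2.33] [0.041 0.255 0.   ] [ 0.5204 -0.1836  0.1256]
ROLL 0.2909 [ 0.34  0.1  -4.02] [0.001 0.191 0.028] [ 0.5198 -0.1835  0.1256]
ROLL 0.2975 [ 5.19 -0.29 -6.67] [-0.09  -0.151 -0.059] [ 0.5194 -0.1834  0.1253]
```

```bash

python3 -m handwheel '[[[0.0011,0.0045,0],[0.016,-0.004,0.001],1],[[0.0011,0.0045,0],[0.016,-0.004,0.001],1],[[0,0,0],[0,0,0],1]]' >/dev/null; python3 c.py
```

```text
ROLL 0.2821 [ 0.34  1.04 -2.3 ] [0.007 0.237 0.012] [ 0.5213 -0.184   0.126 ]
```

```bash

python3 -m handwheel '[[[0,0,0],[-0.0195,0.005,-0.003],1],[[0,0,0],[-0.0195,0.005,-0.003],1],[[0,0,0],[-0.0195,0.005,-0.003],1]]' >/dev/null && python3 c.py &&
python3 -m handwheel '[[[0,0,0],[-0.0195,0.005,-0.003],1],[[0,0,0],[-0.0195,0.005,-0.003],1]]' >/dev/null && python3 c.py &&
python3 -m handwheel '[[[0,0,0],[-0.0195,0.005,-0.003],1],[[0,0,0],[-0.0195,0.005,-0.003],1]]' >/dev/null && python3 c.py &&
python3 -m handwheel '[[[0,0,0],[-0.0195,0.005,-0.003],1],[[0,0,0],[-0.0195,0.005,-0.003],1]]' >/dev/null && python3 c.py &&
python3 -m handwheel '[[[0,0,0],[-0.0195,0.005,-0.003],1],[[0,0,0],[-0.0195,0.005,-0.003],1]]' >/dev/null && python3 c.py &&
python3 -m handwheel '[[[0,0,0],[-0.0195,0.005,-0.003],1],[[0,0,0],[-0.0195,0.005,-0.003],1]]' >/dev/null && python3 c.py &&
python3 -m handwheel '[[[0,0,0],[-0.0195,0.005,-0.003],1],[[0,0,0],[-0.0195,0.005,-0.003],1]]' >/dev/null && python3 c.py &&
python3 -m handwheel '[[[0,0,0],[-0.0195,0.005,-0.003],1],[[0,0,0],[-0.0195,0.005,-0.003],1]]' >/dev/null && python3 c.py &&
python3 -m handwheel '[[[0,0,0],[-0.0195,0.005,-0.003],1],[[0,0,0],[-0.0195,0.005,-0.003],1]]' >/dev/null && python3 c.py
```

```text
ROLL 0.2817 [ 0.05 -0.18 -2.75] [-0.004  0.206 -0.012] [ 0.5178 -0.183   0.1252]
ROLL 0.2818 [-0.54  0.15 -1.75] [-0.006  0.21   0.024] [ 0.5158 -0.1825  0.1249]
ROLL 0.2819 [ 0.45  1.03 -2.18] [ 0.022  0.177 -0.026] [ 0.5139 -0.182   0.1246]
ROLL 0.2818 [ 0.35 -0.11 -2.07] [0.045 0.232 0.032] [ 0.512  -0.1815  0.1243]
ROLL 0.2818 [-0.1  -0.17 -2.14] [-0.     0.291  0.037] [ 0.51  -0.181  0.124]
ROLL 0.2818 [ 0.12 -0.4  -1.29] [ 0.03   0.213 -0.014] [ 0.5081 -0.1805  0.1237]
ROLL 0.2818 [ 0.46 -0.14 -2.95] [0.025 0.199 0.036] [ 0.5061 -0.18    0.1234]
ROLL 0.2818 [ 0.17  0.68 -2.55] [0.079 0.218 0.04 ] [ 0.5042 -0.1795  0.1231]
ROLL 0.2818 [-0.67 -0.12 -2.07] [0.05  0.248 0.057] [ 0.5022 -0.179   0.1228]
```

```bash

python3 -m handwheel '[[[0,0,0],[-0.0195,0.005,-0.003],1],[[0,0,0],[-0.0195,0.005,-0.003],1],[[0,0,0],[-0.0195,0.005,-0.003],1]]' >/dev/null && python3 c.py &&
python3 -m handwheel '[[[0,0,0],[-0.0195,0.005,-0.003],1],[[0,0,0],[-0.0195,0.005,-0.003],1]]' >/dev/null && python3 c.py &&
python3 -m handwheel '[[[0,0,0],[-0.0195,0.005,-0.003],1],[[0,0,0],[-0.0195,0.005,-0.003],1],[[0,0,0],[0,0,0],1]]' >/dev/null && python3 c.py
python3 - <<'E'
from t import rows
rows(.282,.19,8,0,.0022);rows(.19,.1,8,0,.0022)
E
```

```text
ROLL 0.2819 [-0.35  0.53 -1.8 ] [ 0.048  0.191 -0.019] [ 0.4993 -0.1782  0.1223]
ROLL 0.2818 [-1.01 -0.34 -2.35] [ 0.017  0.172 -0.007] [ 0.4974 -0.1778  0.122 ]
ROLL 0.2817 [-0.92 -0.36 -1.83] [0.018 0.245 0.036] [ 0.4954 -0.1772  0.1217]
0.282 0.19 8 [[0.0018,0.0071,0],[0.024,-0.006,0.007],1]
0.19 0.1 8 [[0.0017,0.0069,0],[0.024,-0.006,0.005],1]
```

```bash

python3 -m handwheel '[[[0.0018,0.0071,0],[0.024,-0.006,0.007],1],[[0.0018,0.0071,0],[0.024,-0.006,0.007],1]]' >/dev/null && python3 c.py &&
python3 -m handwheel '[[[0.0018,0.0071,0],[0.024,-0.006,0.007],1],[[0.0018,0.0071,0],[0.024,-0.006,0.007],1]]' >/dev/null && python3 c.py &&
python3 -m handwheel '[[[0.0018,0.0071,0],[0.024,-0.006,0.007],1],[[0.0018,0.0071,0],[0.024,-0.006,0.007],1]]' >/dev/null && python3 c.py &&
python3 -m handwheel '[[[0.0018,0.0071,0],[0.024,-0.006,0.007],1],[[0.0018,0.0071,0],[0.024,-0.006,0.007],1]]' >/dev/null && python3 c.py &&
python3 -m handwheel '[[[0.0017,0.0069,0],[0.024,-0.006,0.005],1],[[0.0017,0.0069,0],[0.024,-0.006,0.005],1]]' >/dev/null && python3 c.py &&
python3 -m handwheel '[[[0.0017,0.0069,0],[0.024,-0.006,0.005],1],[[0.0017,0.0069,0],[0.024,-0.006,0.005],1]]' >/dev/null && python3 c.py &&
python3 -m handwheel '[[[0.0017,0.0069,0],[0.024,-0.006,0.005],1],[[0.0017,0.0069,0],[0.024,-0.006,0.005],1]]' >/dev/null && python3 c.py &&
python3 -m handwheel '[[[0.0017,0.0069,0],[0.024,-0.006,0.005],1],[[0.0017,0.0069,0],[0.024,-0.006,0.005],1]]' >/dev/null && python3 c.py
```

```text
ROLL 0.2582 [ 1.06  0.07 -2.21] [ 0.046  0.227 -0.059] [ 0.498  -0.1779  0.1226]
ROLL 0.2351 [-0.33 -0.2  -2.33] [ 0.084  0.148 -0.005] [ 0.5006 -0.1786  0.1233]
ROLL 0.2119 [-0.71  0.17 -2.73] [ 0.029  0.166 -0.009] [ 0.5029 -0.1792  0.1239]
ROLL 0.1889 [ 0.51  0.06 -2.31] [-0.02   0.088 -0.012] [ 0.5052 -0.1797  0.1246]
ROLL 0.1667 [-0.74 -0.5  -2.83] [-0.078  0.092  0.014] [ 0.5076 -0.1803  0.1251]
ROLL 0.1442 [-0.2  -0.1  -2.51] [ 0.002  0.064 -0.031] [ 0.51   -0.1809  0.1256]
ROLL 0.122 [-0.08  0.87 -2.77] [-0.045  0.039  0.01 ] [ 0.5124 -0.1815  0.1261]
ROLL 0.0996 [-0.17 -0.03 -2.1 ] [0.012 0.078 0.015] [ 0.5148 -0.1821  0.1266]
```

```bash

python3 -m handwheel '[[[0,0,0],[-0.03,0.0075,0],1],[[0,0,0],[-0.03,0.0075,0],1],[[0,0,0],[-0.03,0.0075,0],1]]' >/dev/null && python3 c.py &&
python3 -m handwheel '[[[0,0,0],[-0.039,0.0098,0],1],[[0,0,0],[-0.039,0.0098,0],1],[[0,0,0],[-0.039,0.0098,0],1]]' >/dev/null && python3 c.py &&
python3 -m handwheel '[[[0,0,0],[-0.039,0.0098,0],1],[[0,0,0],[-0.039,0.0098,0],1],[[0,0,0],[-0.039,0.0098,0],1]]' >/dev/null && python3 c.py &&
python3 -m handwheel '[[[0,0,0],[-0.039,0.0098,0],1],[[0,0,0],[-0.039,0.0098,0],1],[[0,0,0],[-0.039,0.0098,0],1]]' >/dev/null && python3 c.py &&
python3 -m handwheel '[[[0,0,0],[-0.039,0.0098,0],1],[[0,0,0],[-0.039,0.0098,0],1],[[0,0,0],[-0.039,0.0098,0],1]]' >/dev/null && python3 c.py &&
python3 -m handwheel '[[[0,0,0],[-0.039,0.0098,0],1],[[0,0,0],[-0.039,0.0098,0],1],[[0,0,0],[-0.039,0.0098,0],1]]' >/dev/null && python3 c.py &&
python3 -m handwheel '[[[0,0,0],[-0.039,0.0098,0],1],[[0,0,0],[-0.039,0.0098,0],1],[[0,0,0],[-0.039,0.0098,0],1]]' >/dev/null && python3 c.py &&
python3 -m handwheel '[[[0,0,0],[-0.039,0.0098,0],1],[[0,0,0],[-0.039,0.0098,0],1],[[0,0,0],[-0.039,0.0098,0],1]]' >/dev/null && python3 c.py &&
python3 -m handwheel '[[[0,0,0],[-0.039,0.0098,0],1],[[0,0,0],[-0.039,0.0098,0],1],[[0,0,0],[-0.039,0.0098,0],1]]' >/dev/null && python3 c.py &&
python3 -m handwheel '[[[0,0,0],[-0.039,0.0098,0],1],[[0,0,0],[-0.039,0.0098,0],1],[[0,0,0],[-0.039,0.0098,0],1]]' >/dev/null && python3 c.py
python3 - <<'E'
from h import *
im,d=snap('scene')
cv2.imwrite('pics/out.png',cv2.resize(im[130:240,170:280],(600,600),interpolation=cv2.INTER_CUBIC)[:,:,::-1])
print(robot.get_obs()['time'])
E
```

```text
ROLL 0.1002 [ 0.24 -0.25 -2.32] [-0.014 -0.024  0.022] [ 0.5099 -0.1809  0.1264]
ROLL 0.1005 [ 0.5  -0.13 -1.67] [-0.066  0.057  0.004] [ 0.504  -0.1794  0.1266]
ROLL 0.1005 [-0.38 -0.   -1.81] [-0.035  0.081 -0.002] [ 0.4983 -0.178   0.1266]
ROLL 0.1005 [ 0.9  -0.28 -2.32] [-0.04   0.041  0.05 ] [ 0.4925 -0.1765  0.1266]
ROLL 0.1004 [-0.03 -0.36 -2.6 ] [-0.009  0.018  0.03 ] [ 0.4866 -0.175   0.1265]
ROLL 0.1005 [-0.29  0.06 -1.86] [-0.036  0.003 -0.02 ] [ 0.4808 -0.1735  0.1266]
ROLL 0.1004 [-0.23  0.49 -3.04] [ 0.014  0.034 -0.044] [ 0.4749 -0.1721  0.1266]
ROLL 0.1005 [ 0.04  0.33 -3.04] [-0.026  0.061  0.035] [ 0.4691 -0.1706  0.1266]
ROLL 0.1005 [ 0.23 -0.02 -2.92] [-0.009  0.064 -0.02 ] [ 0.4632 -0.1691  0.1266]
ROLL 0.1005 [ 0.21 -0.62 -1.99] [-0.015  0.03  -0.027] [ 0.4574 -0.1677  0.1266]
15.2
```

View pics/out.png

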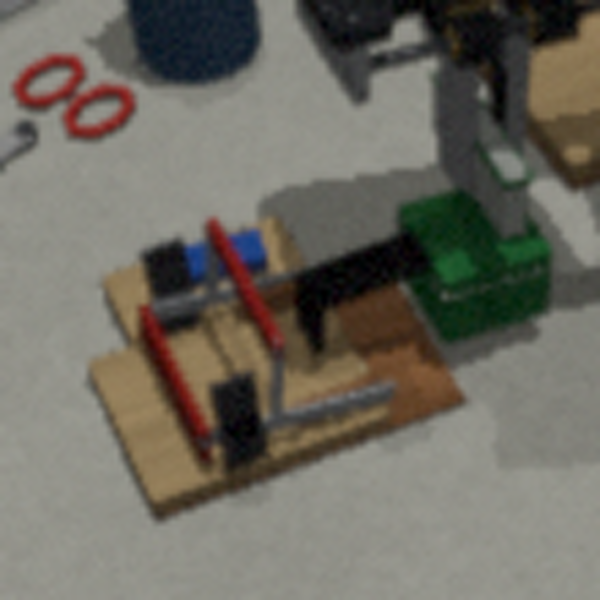

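```bash

python3 -m handwheel '[[[0,0,0],[0,0,0.1],1],[[0,0,0],[0,0,0.3],1],[[0,0,0],[0,0,0.4],1],[[0.0052,0.0207,0],[0,0,0.4],1],[[0.0052,0.0207,0],[0,0,0.4],1]]'
python3 -m handwheel '[[[0.0052,0.0207,0],[0,0,0.4],1],[[0,0,0],[0,0,0.3],1],[[0,0,0],[0,0,0.17],1],[[0,0,0.01],[0.04,0.17,0],1],[[0,0,0.01],[0.08,0.34,0],1]]'
python3 -m handwheel '[[[0,0,0.01],[0.11,0.49,0],1],[[0,0,0.01],[0.11,0.49,0],1],[[0,0,0.01],[0.11,0.49,0],1],[[0,0,0.01],[0.11,0.49,0],1],[[0,0,0.01],[0.11,0.49,0],1]]'
python3 -m handwheel '[[[0,0,0.01],[0.11,0.49,0],1],[[0,0,0.01],[0.11,0.49,0],1],[[0,0,0.01],[0.11,0.49,0],1],[[0,0,0.01],[0.11,0.49,0],1],[[0,0,0.01],[0.11,0.49,0],1]]'
python3 -m handwheel '[[[0,0,0.01],[0.11,0.49,0],1],[[0,0,0.01],[0.11,0.49,0],1],[[0,0,0.01],[0.11,0.34,0],1],[[0,0,0],[0.05,0.17,0],1],[[0,0,0],[0,0,0],1]]'
python3 - <<'E'
from h import *
im,d=snap('scene','over.png');W=cloud('scene',d)
hsv=cv2.cvtColor(im,cv2.COLOR_RGB2HSV);Z=W[:,:,2]
m=(abs(W[:,:,0]-.54)<.16)&(abs(W[:,:,1]-.2)<.13)&(hsv[:,:,1]>60)&(Z<.012)
m=cv2.morphologyEx(m.astype(np.uint8),cv2.MORPH_OPEN,np.ones((3,3)))
n,l,s,c=cv2.connectedComponentsWithStats(m); i=1+s[1:,4].argmax()
print('mat',s[i],cv2.minAreaRect(W[l==i][:,:2].astype(np.float32)))
g=(abs(W[:,:,0]-.54)<.1)&(abs(W[:,:,1]-.2)<.1)&(Z>.08)&(hsv[:,:,0]>50)&(hsv[:,:,0]<85)&(hsv[:,:,1]>100)
print('green',g.sum(),np.nanmin(W[g],0),np.nanmax(W[g],0))
E
```

```text
time: 15.7
tool_pos: [0.4575, -0.1677, 0.2079]
ee_rot: [3.108, -0.0, 1.326]
wrist_force: [-0.0, -0.2, -2.7]
width: 0.0139
finger_force: 30.0
time: 16.2
tool_pos: [0.4632, -0.1421, 0.2495]
ee_rot: [-3.141, -0.001, 1.357]
wrist_force: [0.2, 0.2, -2.7]
width: 0.014
finger_force: 30.0
time: 16.7
tool_pos: [0.4903, -0.018, 0.2487]
ee_rot: [-3.14, -0.001, 1.437]
wrist_force: [0.6, -0.3, -3.0]
width: 0.0138
finger_force: 30.0
time: 17.2
tool_pos: [0.5177, 0.1044, 0.2487]
ee_rot: [-3.139, -0.001, 1.516]
wrist_force: [0.1, 0.1, -2.0]
width: 0.0139
finger_force: 30.0
time: 17.7
tool_pos: [0.5373, 0.178, 0.2493]
ee_rot: [-3.14, -0.0, 1.563]
wrist_force: [-0.0, -0.1, -1.9]
width: 0.0139
finger_force: 30.0
mat [ 276  255  111   91 5321] ((0.5414363741874695, 0.20023906230926514), (0.1627504825592041, 0.2227945476770401), 89.53076934814453)
green 1247 [0.4403689  0.11536866 0.14873637] [0.62980309 0.2443146  0.61494706]
```

View pics/over.png

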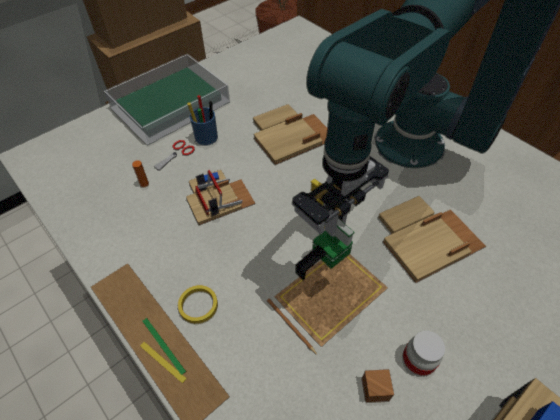

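```bash

python3 -m handwheel '[[[0,0,0.002],[0.045,0.215,-0.1],1],[[0,0,0],[0.045,0.215,-0.3],1],[[0,0,0],[0,0,-0.4],1],[[0,0,0],[0,0,-0.4],1],[[0,0,0],[0,0,-0.4],1]]'
python3 -m handwheel '[[[0,0,0],[0,0,-0.4],1],[[0,0,0],[0,0,-0.3],1],[[0,0,0],[0,0,-0.2],1],[[0,0,0],[0,0,-0.08],1],[[0,0,0],[0,0,0],1]]'; python3 c.py &&
python3 -m handwheel '[[[0,0,0],[0,0,-0.02],1],[[0,0,0],[0,0,-0.02],1]]' >/dev/null && python3 c.py &&
python3 -m handwheel '[[[0,0,0],[0,0,-0.01],1],[[0,0,0],[0,0,-0.01],1]]' >/dev/null && python3 c.py &&
python3 -m handwheel '[[[0,0,0],[0,0,-0.01],1],[[0,0,0],[0,0,-0.01],1]]' >/dev/null && python3 c.py &&
python3 -m handwheel '[[[0,0,0],[0,0,-0.01],1],[[0,0,0],[0,0,-0.01],1]]' >/dev/null && python3 c.py &&
python3 -m handwheel '[[[0,0,0],[0,0,-0.01],1],[[0,0,0],[0,0,-0.01],1]]' >/dev/null && python3 c.py &&
python3 -m handwheel '[[[0,0,0],[0,0,-0.01],1],[[0,0,0],[0,0,-0.01],1]]' >/dev/null && python3 c.py
```

```text
time: 18.25
tool_pos: [0.5416, 0.199, 0.1678]
ee_rot: [-3.14, -0.001, 1.564]
wrist_force: [0.6, 0.4, -2.9]
width: 0.0141
finger_force: 30.0
time: 18.75
tool_pos: [0.5419, 0.1988, 0.1206]
ee_rot: [-3.141, -0.001, 1.565]
wrist_force: [-0.7, -0.1, -1.9]
width: 0.0143
finger_force: 30.0
ROLL 6.2825 [-0.74 -0.05 -1.87] [-0.054 -0.056  0.018] [0.5419 0.1988 0.1206]
ROLL 0.0023 [ 0.29  0.48 -2.01] [-0.071 -0.069 -0.026] [0.5428 0.199  0.1203]
ROLL 0.0008 [-0.39 -0.06 -2.14] [-0.072 -0.061  0.033] [0.5423 0.1988 0.1185]
ROLL 0.0001 [ 0.56  0.11 -3.18] [ 0.007 -0.104  0.038] [0.5421 0.1988 0.1171]
ROLL 6.283 [ 0.5   0.25 -2.58] [-0.081 -0.086  0.043] [0.542  0.1988 0.116 ]
ROLL 6.2831 [ 0.37  0.54 -2.41] [-0.096 -0.128 -0.053] [0.542  0.1988 0.115 ]
ROLL 6.2831 [-0.55  0.05 -2.62] [-0.043 -0.114 -0.02 ] [0.542  0.1988 0.114 ]
```

```bash

python3 -m handwheel '[[[0,0,0],[0,0,-0.01],1],[[0,0,0],[0,0,-0.01],1]]' >/dev/null && python3 c.py &&
python3 -m handwheel '[[[0,0,0],[0,0,-0.01],1]]' >/dev/null && python3 c.py &&
python3 -m handwheel '[[[0,0,0],[0,0,-0.01],1]]' >/dev/null && python3 c.py &&
python3 -m handwheel '[[[0,0,0],[0,0,-0.01],1]]' >/dev/null && python3 c.py &&
python3 -m handwheel '[[[0,0,0],[0,0,-0.01],1]]' >/dev/null && python3 c.py &&
python3 -m handwheel '[[[0,0,0],[0,0,-0.01],1]]' >/dev/null && python3 c.py &&
python3 -m handwheel '[[[0,0,0],[0,0,-0.01],1]]' >/dev/null && python3 c.py
```

```text
ROLL 6.2831 [-0.04 -0.1  -3.1 ] [-0.019 -0.04   0.021] [0.542  0.1987 0.113 ]
ROLL 6.2831 [ 0.19 -0.26 -2.34] [ 0.007 -0.102  0.017] [0.542  0.1988 0.1125]
ROLL 6.2831 [ 0.32  0.27 -2.47] [-0.034 -0.06  -0.048] [0.542  0.1988 0.112 ]
ROLL 0.0 [-0.92 -0.05  0.06] [-0.074  0.187 -0.007] [0.542  0.1988 0.1119]
ROLL 0.0003 [-1.61  0.02  3.96] [-0.197  0.396 -0.001] [0.5421 0.1989 0.1119]
```

```bash

python3 -m handwheel '[[[0,0,0],[0,0,0.01],1],[[0,0,0],[0,0,0],0.8],[[0,0,0],[0,0,0],0.7],[[0,0,0],[0,0,0],0.5],[[0,0,0],[0,0,0],0.3]]'
python3 -m handwheel '[[[0,0,0],[0,0,0],0.3],[[0,0,0],[0,0,0],0.3],[[0,0,0],[0,0,0],0.3],[[0,0,0],[0,0,0],0.3]]'
python3 -m handwheel '[[[0,0,0],[0,0,0.1],0.3],[[0,0,0],[0,0,0.3],0.3],[[0,0,0],[0,0,0.5],0.3],[[0,0,0],[0,0,0.6],0.3],[[0,0,0],[0,0,0.6],0.3]]'
python3 -m handwheel '[[[0,0,0],[0,0,0.5],0.3],[[0,0,0],[-0.6,0,0],0.3],[[0,0,0],[-0.8,0,0],0.3],[[0,0,0],[-0.8,0,0],0.3],[[0,0,0],[-0.6,0,0],0.3]]'
python3 - <<'E'
from h import *
im,d=snap('scene','end.png');W=cloud('scene',d)
hsv=cv2.cvtColor(im,cv2.COLOR_RGB2HSV);Z=W[:,:,2]
n=(abs(W[:,:,0]-.54)<.1)&(abs(W[:,:,1]-.2)<.09)
h=n&(Z>.11)&(Z<.13)
print('handle',cv2.minAreaRect(W[h][:,:2].astype(np.float32)),Z[h].max())
g=n&(Z>.046)&(Z<.06)&(hsv[:,:,0]>50)&(hsv[:,:,0]<85)&(hsv[:,:,1]>100)
print('boxtop',g.sum(),cv2.minAreaRect(W[g][:,:2].astype(np.float32)),np.median(Z[g]))
print(robot.get_obs()['time'])
E
```

```text
time: 21.05
tool_pos: [0.5422, 0.1988, 0.1116]
ee_rot: [3.141, -0.001, 1.565]
wrist_force: [-0.1, -0.4, -0.3]
width: 0.0394
finger_force: 0.0
time: 21.45
tool_pos: [0.542, 0.1988, 0.1116]
ee_rot: [-3.142, -0.001, 1.565]
wrist_force: [-0.2, 0.8, -0.3]
width: 0.0656
finger_force: 0.0
time: 21.95
tool_pos: [0.542, 0.1988, 0.219]
ee_rot: [3.141, -0.001, 1.565]
wrist_force: [0.4, 0.4, -0.5]
width: 0.0656
finger_force: 0.0
time: 22.45
tool_pos: [0.4003, 0.1988, 0.2433]
ee_rot: [3.14, -0.002, 1.565]
wrist_force: [0.8, -0.2, 0.8]
width: 0.0656
finger_force: 0.0
handle ((0.5424802899360657, 0.2001822143793106), (0.017311686649918556, 0.08529861271381378), 0.015713853761553764) 0.1269970879243003
boxtop 366 ((0.5592972040176392, 0.20111863315105438), (0.054096952080726624, 0.060678377747535706), 3.5758538246154785) 0.05284429556317366
22.5
```

View pics/end.png

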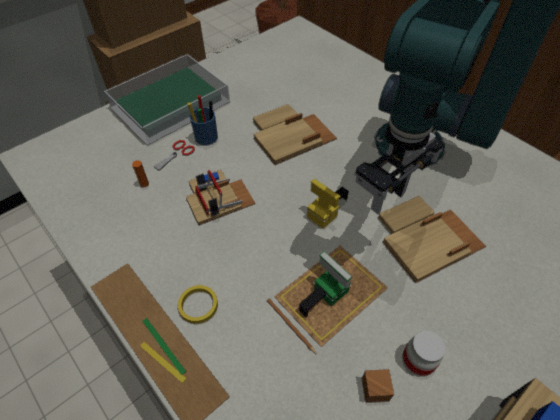

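The case stands flat in the middle of the mat (handle at about pixel 335,268), nothing else has moved, and the gripper is clear.

```bash
python3 -m handwheel '[[[0,0,0],[0,0,0],0.3],[[0,0,0],[0,0,0],0.3]]' | head -2; python3 -c "
from bench import robot
print(robot.close_job())"
```

```text
time: 22.7
tool_pos: [0.4028, 0.1989, 0.2428]
the job is handed in; nothing more can be done
None
```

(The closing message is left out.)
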